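Vent and release the pressure cap of a lab rinse tank

TASK

Take the pressure off the steel rinse tank and release its cap: without pressing down, turn the cap counter-clockwise (seen from above) until you feel its first stop and keep it gently pushed against that stop for a good second so it can vent. Then press the cap down and turn it on past the stop until it comes free and stands up on its spring; never force it against the stop, and leave the other things on the bench as they are.

Things in the scene. Friction and masses are not known exactly. Their poses are not given: they have to be found in the camera images.
- tank: Stainless steel pressure tank, fixed to the bench, 180 mm diameter, with a cap on top; origin at the centre of its underside on the bench, z up along the tank's and cap's axis. A small round gauge sticks out at -x, a brass nipple at +x (both below 105 mm height). The body ends at 150 mm height.
- collar: Neck collar fixed on the tank, under the cap: a steel flange of 116 mm diameter (height 150 to 158 mm above the bench) and above it a red band of 100 mm diameter; origin on the axis at 150 mm height. The cap's hidden first stop is built into it.
- cap: Black round cap, 110 mm diameter, that turns about its axis and can be pushed down. Origin on the axis at the underside of its disc, 175 mm above the bench while latched; z up. Disc top is flat, 10 mm above the origin. In the middle a brass button, 22 mm diameter, 10 mm above the disc. Two yellow upright fins stand on the disc in line along the cap's own +x and -x (see cap_fin).
- cap_fin (a point): Top middle of the fin on the cap's +x side. Each of the two yellow fins is 10 mm thick, 22 mm high above the disc (tops 32 mm above the cap's origin) and reaches from 26 to 52 mm from the axis. Fins can be pushed sideways with a fingertip or pinched; the disc beside them is free to be pressed on.
- cap_turn (a joint): Turn of the cap in rad, counter-clockwise from above; 0 closed, starts at 0 to 0.2. Unpressed it meets a hard first stop between 0.44 and 0.86 (different each time; only felt). Pressed at least 5 mm it passes, and is clear of it 0.3 rad on. At 1.35 it comes free and its spring lifts it 8 mm; end stop at 1.6. Pushing a fin sideways with 2 to 3 N turns it freely.
- cap_press (a joint): How far the cap is pushed down, in m: 0 latched, +0.007 fully pressed against a hard bottom, -0.008 released and risen. The spring needs 7 N to start moving down and about 12 N fully pressed; a hard sideways push can make a fingertip bind on the fin, so ease it before pressing.
- rack_orange: White tube rack with orange-capped tubes, 75 x 170 mm, 92 mm high, loose; origin at the centre of its underside. Not to be disturbed.
- rack_blue: White tube rack with blue-capped tubes, 75 x 170 mm, 92 mm high, loose; origin at the centre of its underside. Not to be disturbed.
- specimen_cup: Specimen cup with white lid, 62 mm diameter, 67 mm high, loose, beyond the tank; origin at the centre of its underside. Not to be disturbed.
- amber_bottle: Amber bottle, 60 mm diameter, 125 mm high, loose, left of the tank; origin at the centre of its underside. Not to be disturbed.
- white_jar: White jar with green lid, 60 mm diameter, 80 mm high, loose, right of the tank; origin at the centre of its underside. Not to be disturbed.
- timer: White bench timer, 65 x 80 x 22 mm, loose; origin at the centre of its underside. Not to be disturbed.
- glove_box: Cardboard glove box, 120 x 220 x 75 mm, loose; origin at the centre of its underside. Not to be disturbed.
Not all that is in view belongs to the job. What is shaped like the tank but purple is not meant.

How it is judged:
By the outcome, as a careful person would: the job done as asked, in the order asked, and still so for the second after the job is handed in, with the robot touching nothing.
It also fails if it takes over 48 s, if anything falls off the work surface, if the arm or the gripper's body presses on something with over 40 N, if the wrist force passes 120 N, or if a joint passes its speed limit or range.

ROBOT

A 6-joint arm with a two-finger parallel gripper is mounted at the origin on the work surface. World frame = base frame: x ahead of the robot, y to its left, z up, the work surface at z = 0. Lengths are in m, angles in rad, forces in N, time in s.
With the tool pointing down it reaches from about 0.375 to 0.975 m from the base axis. Payload 3.8 kg.
Tool frame: the origin (TCP) lies at the very end of the fingers, on their centre line; the grasp point (between the pads) lies 19 mm behind it (manip.tcp_to_grasp is the distance from the TCP to the grasp point, in m); y points along the fingers, z is the direction in which the jaws open and shut, and the axes are right-handed (so a half turn about y gives the same grasp; the last joint's range is limited). The gripper opens to 88 mm and grips with 3 to 60 N. Pads are 18 mm wide; open, the fingers measure 123 mm over their backs; the gripper's body (75 mm by 187 mm) begins 45 mm behind the grasp point.
Start: joints at [-1.347, 0.264, 1.604, -0, 1.274, -0.037], TCP at [0.174, -0.652, 0.209] pointing down, gripper open.
Joint ranges: [-2.63, 2.63], [-0.94, 2.18], [0.31, 2.57], [-1.31, 4.45], [0, 2.66], [-2.55, 2.55]. Speed limits (rad/s): [2.57, 2.57, 3.14, 3.14, 3.14, 3.14].

INTERFACE

Orientations are given as [roll, pitch, yaw] about the fixed x, y, z axes, in that order (R = Rz(yaw) Ry(pitch) Rx(roll)).
In Python, from rig import status, read_camera, manip, finder gives the robot as it stands.
- The arm moves only by the shell command python3 -m jog 'ROWS'. ROWS is text: rows parted by semicolons, each of 5 numbers parted by spaces: the finger opening in mm, from 0 to 88.1, then the shift along the world's x, y, z in mm, then the turn about the world's z in degrees. A call has 1 to 10 rows; each row shifts and turns the commanded pose from where the row before left it; what a row does not reach is not made up. A row lasts 1/8 s, in which the tool goes at most 62.5 mm and 10.7 degrees, less where a joint would pass 70% of its speed; a pose out of reach is approached as far as the arm can. A call is refused whole if a number of a shift passes 62.5 or a number of a turn 10.7, either way. A call with a gripper value outside its range is refused whole. The fingers move at their own pace and stop on an object; the grip force is fixed at half the most. Time passes only in rows, so rows that do not move let the fingers close. It gives the time, the measured TCP pose, the force and the opening at its end, in the units of the state.
- status.state(): the state, without advancing time (a new reading comes with each control period).
- read_camera(name): name is "scene" or "top" or "wrist"; returns a dict with "color" (384x512x3 uint8, red, green, blue), "K" (3x3 intrinsics, pixels), "distortion" ([k1, k2, p1, p2, k3] as OpenCV has them; the pictures are not rectified), "extrinsics" (4x4, takes a point from world to camera coordinates); the wrist camera has in their place "T_tool_cam" (4x4, takes a point from camera to tool coordinates, whose origin is the TCP and whose axes are the tool frame's). Camera axes: x right, y up, looking along -z (the intrinsics and any distortion apply to the point x, -y, -z); pixel columns grow to the right and rows downward; lengths in m; the calibration is good to about 2 mm. A picture is of the moment at which its call begins: read the wrist's pose just before it. There is no depth.
- manip.sign_off(): hands the job in, once; it reports no verdict.
Trained networks look in the newest picture that a camera, given by its name, has taken for a name from the list of things; names that differ only in an ending like _2 or _b are one class to them, and where a whole thing is asked for, a point or a joint stands for the part that bears it (a point fixed in the world has none). Each returns a list of dicts, best first, with "conf" (0 to 1); they miss things now and then, are a little off and sometimes report something else, mostly with a low value. They report only what shows in the picture. A call takes as long as a camera call. They do not tell look-alikes from the thing itself.
- finder.find_in(camera, thing): "extent" ([left, top, right, bottom] in pixels, round what is visible of it).
- finder.mark_of(camera, thing): "location" ([column, row] in pixels: a listed point, or the origin of a listed thing).
The state is a dict: "clock": time; "joints": joint angles; "joint_velocities": joint speeds; "tau": joint torques, N m; "eef_pos": TCP position; "ee_rot": TCP orientation; "force": force on the tool from outside, world axes, zero at the start; "wrist_torque": the same for the moment, N m; "grip_width": finger opening in m.
Only numpy, scipy, OpenCV 4.12 (cv2) and the standard library are available. Lean on these libraries where they do the work, as an engineer would, in place of code of your own. Each camera call takes 0.05 s, during which the arm holds its last target.

## Working session

There is one attempt and no reset: what is moved stays moved. The work goes in short steps, Python scripts to look and compute and a shell command to move; the robot and the scene stay as the last step left them, time stands still between calls to the robot, and variables do not carry over. Pictures are saved under pics/ and viewed, and the job is handed in when it is done.

```bash
ls; mkdir -p pics; python3 - <<'E'
from rig import status, read_camera, manip, finder
import cv2
s=status.state();print(s['clock'],s['eef_pos'],s['ee_rot'],s['force'],s['grip_width'],manip.tcp_to_grasp)
for c in ['scene','top','wrist']:
    r=read_camera(c)
    cv2.imwrite(f'pics/{c}0.png',r['color'][:,:,::-1])
    for t in ['tank','cap','collar']:
        for d in finder.find_in(c,t): print(c,t,[round(float(v)) for v in d['extent']],round(d['conf'],2))
    for t in ['cap','cap_fin','tank']:
        for d in finder.mark_of(c,t): print(c,t,'pt',[round(float(v),1) for v in d['location']],round(d['conf'],2))
print(status.state()['clock'])
E
```

```text
pics
0.0 [ 0.1738903  -0.65141542  0.20800107] [-1.57302219e+00  8.42408744e-05 -2.88080130e+00] [-0.58099595 -0.2477125   0.33427426] 0.08824352288226385 0.0187
scene tank [298, 130, 352, 200] 0.63
scene tank [234, 153, 286, 225] 0.62
scene cap [242, 150, 274, 181] 0.74
scene cap [143, 191, 194, 233] 0.71
scene cap [306, 130, 345, 158] 0.68
scene collar [312, 150, 342, 163] 0.59
scene collar [243, 173, 272, 192] 0.56
scene cap pt [326.8, 146.9] 0.81
scene cap pt [260.6, 165.8] 0.62
scene cap_fin pt [323.8, 143.6] 0.89
scene cap_fin pt [250.5, 166.8] 0.68
scene tank pt [258.0, 210.4] 0.95
scene tank pt [320.6, 186.4] 0.92
top tank [176, 224, 232, 285] 0.96
top tank [236, 157, 287, 225] 0.59
top cap [185, 239, 222, 273] 0.82
top cap [248, 178, 278, 207] 0.75
top collar [93, 185, 138, 255] 0.26
top cap pt [264.1, 192.1] 0.97
top cap pt [198.4, 256.4] 0.62
top cap_fin pt [261.2, 174.0] 0.72
top cap_fin pt [197.4, 242.3] 0.6
top tank pt [260.2, 193.2] 0.91
top tank pt [205.6, 256.2] 0.74
top tank pt [218.0, 192.9] 0.34
1.05
```

View pics/scene0.png

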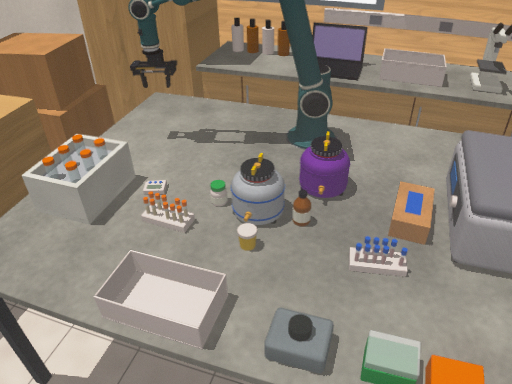

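View pics/top0.png

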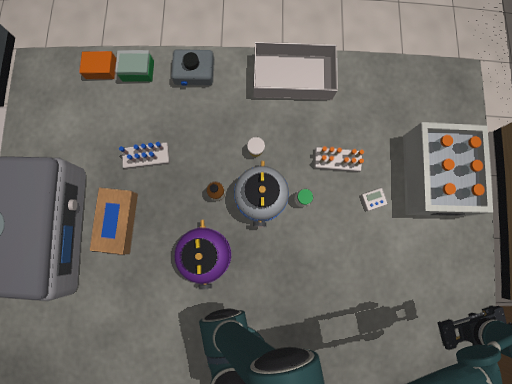

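```bash
python3 - <<'E'
import cv2
a=cv2.imread('pics/scene0.png')[110:240,220:370];b=cv2.imread('pics/top0.png')[150:295,165:300]
a=cv2.resize(a,(400,346),interpolation=3);b=cv2.resize(b,(380,408),interpolation=3)
import numpy as np
o=np.zeros((408,790,3),'uint8');o[:346,:400]=a;o[:,405:785]=b
cv2.imwrite('pics/crop0.png',o)
E
```

```text
(no output)
```

View pics/crop0.png

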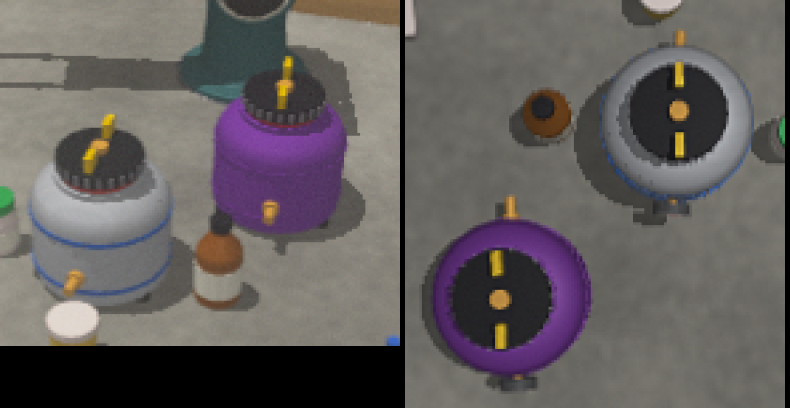

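The two candidates are the steel tank, at scene (258,190) / top (262,190), and the purple look-alike, at scene (325,170) / top (202,257). The crop confirms the steel one, with blue stripes and its cap at top (262,190). Next I'll triangulate its button and fins.

```bash
cat > h.py <<'E'
import numpy as np,cv2
def ray(r,px):
    E=np.array(r['extrinsics']);K=np.array(r['K']);D=np.array(r['distortion'],float)
    u=cv2.undistortPoints(np.array([[px]],float),K,D)[0,0]
    d=E[:3,:3].T@np.array([u[0],-u[1],-1.]);o=-E[:3,:3].T@E[:3,3]
    return o,d/np.linalg.norm(d)
def tri(rs):
    A=np.zeros((3,3));b=np.zeros(3)
    for o,d in rs:
        P=np.eye(3)-np.outer(d,d);A+=P;b+=P@o
    x=np.linalg.solve(A,b);return x,[np.linalg.norm((np.eye(3)-np.outer(d,d))@(x-o)) for o,d in rs]
def atz(rd,z):
    o,d=rd;return o+d*(z-o[2])/d[2]
E
python3 - <<'E'
from rig import read_camera
from h import *
bx={'scene':(240,148,278,185),'top':(245,168,282,210)}
R={}
for c,(l,t,r,b) in bx.items():
    im=read_camera(c);R[c]=im
    hsv=cv2.cvtColor(im['color'],cv2.COLOR_RGB2HSV)[t:b,l:r]
    for nm,lo,hi in [('yellow',(22,150,90),(34,255,255)),('brass',(8,80,90),(21,255,255))]:
        m=cv2.inRange(hsv,lo,hi);n,_,st,ce=cv2.connectedComponentsWithStats(m)
        for i in range(1,n):
            if st[i,4]>3: print(c,nm,st[i,4],ce[i]+[l,t])
                
    print(c,'cam pos',ray(im,(256,192)))
E
```

```text
scene yellow 29 [260.         156.79310345]
scene yellow 35 [253.2        169.91428571]
scene brass 45 [256.97777778 164.57777778]
scene cam pos (array([1.61391067, 0.30042056, 0.93909904]), array([-0.74649901, -0.26475919, -0.61044394]))
top yellow 26 [261.96153846 176.15384615]
top yellow 27 [262. 201.]
top brass 42 [261.95238095 188.83333333]
top cam pos (array([ 0.39346586, -0.0362707 ,  1.33184796]), array([ 0.13734688, -0.01077474, -0.99046441]))
```

```bash
python3 - <<'E'
from rig import read_camera
from h import *
S=read_camera('scene');T=read_camera('top')
for n,a,b,z in [('btn',(257,164.6),(262,188.8),.19),('finfar',(253.2,169.9),(262,176.2),.2),('finnear',(260,156.8),(262,201),.2)]:
    print(n,tri([ray(S,a),ray(T,b)]),atz(ray(S,a),z),atz(ray(T,b),z))
for n,p,z in [('amber',(217,188),.1),('green',(305,197),.08),('cup',(256,146),.067),('purple btn',(199,257),.19)]:print(n,atz(ray(T,p),z))
E
```

```text
btn (array([ 0.56195798, -0.06692879,  0.19277861]), [np.float64(0.00012766623939933311), np.float64(0.00012766623939929959)]) [ 0.5580172  -0.06816967  0.19      ] [ 0.56240682 -0.06712615  0.19      ]
finfar (array([ 0.60095326, -0.06615063,  0.19766814]), [np.float64(0.0001985382697682405), np.float64(0.00019853826976824873)]) [ 0.60417519 -0.06519421  0.2       ] [ 0.60046667 -0.06589972  0.2       ]
finnear (array([ 0.52332313, -0.06843243,  0.19881655]), [np.float64(0.0006458680667741477), np.float64(0.0006458680667741328)]) [ 0.5251936  -0.06847889  0.2       ] [ 0.52299982 -0.06778034  0.2       ]
amber [0.57413418 0.08190807 0.1       ]
green [ 0.55460059 -0.21769385  0.08      ]
cup [ 0.73200531 -0.0457279   0.067     ]
purple btn [0.346452   0.12000139 0.19      ]
```

```bash
python3 -m jog '66 0 0 50 0; 66 10 20 30 3; 66 32 48 0 4; 66 32 48 0 4; 66 32 48 0 4; 66 32 48 0 4; 66 32 48 0 4; 66 32 48 0 4; 66 32 48 0 4; 66 32 48 0 4'
```

```text
clock: 2.5
eef_pos: [0.4409, -0.2465, 0.2897]
ee_rot: [-1.57, 0.0, -2.268]
force: [0.9, -0.4, 0.5]
grip_width: 0.0659
```

```bash
python3 -m jog '66 32 48 0 0; 66 32 48 0 0; 66 32 48 0 0; 66 25 36 0 0; 66 0 0 0 0'; python3 - <<'E'
from rig import read_camera,status
import cv2,numpy as np
s=status.state();r=read_camera('wrist');print(s['eef_pos'],s['ee_rot'],np.round(r['T_tool_cam'],3),r['K'])
cv2.imwrite('pics/w1.png',r['color'][:,:,::-1])
np.savez('w1.npz',p=s['eef_pos'],r=s['ee_rot'],im=r['color'],K=r['K'],D=r['distortion'],T=r['T_tool_cam'])
E
```

```text
clock: 3.12
eef_pos: [0.5621, -0.0657, 0.2891]
ee_rot: [-1.571, 0.0, -2.266]
force: [0.4, -0.7, 0.8]
grip_width: 0.0657
[ 0.56214769 -0.06568159  0.28905414] [-1.57122856e+00  3.46506748e-04 -2.26573665e+00] [[-0.002 -0.966 -0.259 -0.066]
 [ 0.     0.259 -0.966 -0.175]
 [ 1.    -0.002 -0.    -0.   ]
 [ 0.     0.     0.     1.   ]] [[321.02765086   0.         253.37515401]
 [  0.         321.02765086 194.54786621]
 [  0.           0.           1.        ]]
```

View pics/w1.png

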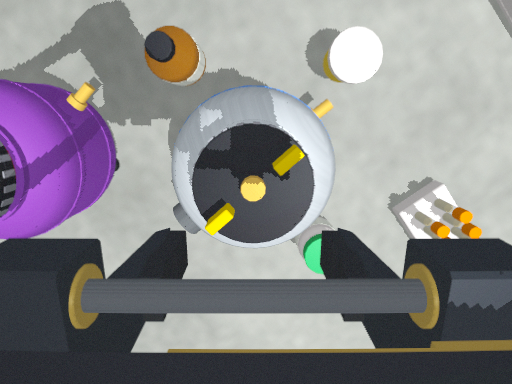

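The wrist view shows the steel tank centred, with the button at (253,189), fins at (289,160) and (220,219), and the nipple at (322,108).

```bash
cat >> h.py <<'E'
from scipy.spatial.transform import Rotation as Ro
def wray(p,r,K,D,T,px):
    u=cv2.undistortPoints(np.array([[px]],float),K,np.array(D,float))[0,0]
    Rw=Ro.from_euler('xyz',r).as_matrix()
    d=Rw@T[:3,:3]@np.array([u[0],-u[1],-1.]);o=p+Rw@T[:3,3]
    return o,d/np.linalg.norm(d)
E
python3 - <<'E'
from h import *
w=np.load('w1.npz');g=lambda px:wray(w['p'],w['r'],w['K'],w['D'],w['T'],px)
hsv=cv2.cvtColor(w['im'],cv2.COLOR_RGB2HSV)
for nm,lo,hi in [('yellow',(24,150,120),(34,255,255)),('brass',(12,80,150),(23,255,255))]:
    m=cv2.inRange(hsv,lo,hi);m[:,:180]=0;m[:, 345:]=0;m[240:]=0
    n,_,st,ce=cv2.connectedComponentsWithStats(m)
    for i in range(1,n):
        if st[i,4]>25: print(nm,st[i],ce[i],atz(g(ce[i]),.195),atz(g(ce[i]),.207))
# disc ellipse: black pixels
print('nipple',atz(g((322,108)),.095))
cr=cv2.resize(w['im'][110:255,185:320],(810,870),interpolation=3)[:600,:800]
cv2.imwrite('pics/w1c.png',cr[:,:,::-1])
from rig import read_camera
S=read_camera('scene');T=read_camera('top')
from rig import status
print(tri([g((253,189)),ray(T,(262,188.8)),ray(S,(257,164.6))]))
E
```

```text
yellow [324  52  16  30 117] [328.12820513  69.26495726] [ 0.66877454 -0.02925699  0.195     ] [ 0.66589091 -0.02862691  0.207     ]
yellow [273 145  32  31 494] [287.57287449 159.65587045] [ 0.59961121 -0.06530686  0.195     ] [ 0.59981041 -0.06306991  0.207     ]
yellow [205 203  30  32 483] [219.89855072 218.72463768] [ 0.52092897 -0.0684231   0.195     ] [ 0.5246353  -0.06604725  0.207     ]
brass [180  29  17  50 643] [186.62674961  53.99844479] [0.5904417 0.0504438 0.195    ] [0.59104961 0.04752137 0.207     ]
brass [311  99  22  19 137] [322.53284672 107.45255474] [ 0.64785419 -0.04989303  0.195     ] [ 0.64590305 -0.04834313  0.207     ]
brass [241 176  25  25 152] [252.11842105 181.88157895] [ 0.5642963  -0.06096298  0.195     ] [ 0.5660696  -0.05891966  0.207     ]
nipple [ 0.66330216 -0.06290429  0.095     ]
(array([ 0.56132458, -0.06690967,  0.19266061]), [np.float64(0.0008603525893450788), np.float64(0.0006957899011136742), np.float64(0.0002614190328500624)])
```

View pics/w1c.png

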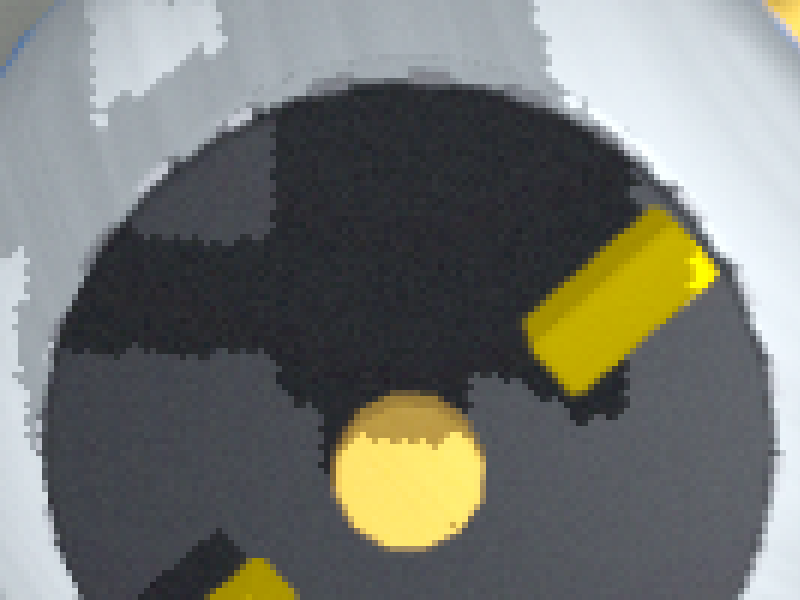

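Three views agree: the axis is at (0.5615, -0.067), the button is at 0.193 and the fins lie at about +2°. I'll straddle the axis with one finger on the clockwise side of each fin, so that pure yaw turns the cap.

```bash
python3 -m jog '66 -0.5 -1.3 -40 0; 66 0 0 -35 0; 66 0 0 -12 0; 66 0 0 -9 0; 66 0 0 0 0'; python3 - <<'E'
from rig import status
s=status.state();print(s['eef_pos'],s['ee_rot'],s['force'],s['wrist_torque'])
E
python3 -m jog '66 0 0 0 6; 66 0 0 0 4; 66 0 0 0 3; 66 0 0 0 0';python3 - <<'E'
from rig import status,read_camera
import cv2
s=status.state();print(s['eef_pos'],s['ee_rot'],s['force'],s['wrist_torque'])
cv2.imwrite('pics/w2.png',read_camera('wrist')['color'][:,:,::-1])
E
```

```text
clock: 3.9
eef_pos: [0.5607, -0.07, 0.1939]
ee_rot: [-1.57, 0.0, -2.271]
force: [-0.2, -0.2, 0.1]
grip_width: 0.0657
[ 0.56073947 -0.06995971  0.19386608] [-1.57018891e+00  2.92029907e-04 -2.27057149e+00] [-0.24147226 -0.16682162  0.06456447] [-0.00934117  0.00537249 -0.09841559]
clock: 4.4
eef_pos: [0.5616, -0.0697, 0.1949]
ee_rot: [-1.568, 0.001, -2.044]
force: [0.9, -0.1, -0.2]
grip_width: 0.0658
[ 0.56155629 -0.06968181  0.19494794] [-1.56827887e+00  7.84673012e-04 -2.04360567e+00] [ 0.91343874 -0.07369182 -0.18234408] [-0.054963   -0.08147213 -0.00563341]
```

View pics/w2.png

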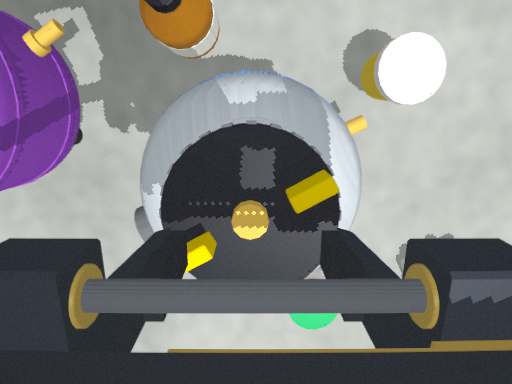

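```bash
cat > st.py <<'E'
from rig import status
import numpy as np
s=status.state();print('T',round(s['clock'],2),'p',np.round(np.array(s['eef_pos'])*1e3,1),'yaw',round(np.degrees(s['ee_rot'][2]),2),'F',np.round(s['force'],1),'M',np.round(s['wrist_torque'],2),'tau6',np.round(s['tau'],2)[[0,5]])
E
python3 st.py; python3 -m jog '66 0 0 0 0'>/dev/null; python3 st.py;python3 -m jog '66 0 0 0 3;66 0 0 0 2'>/dev/null; python3 st.py;python3 -m jog '66 0 0 0 2;66 0 0 0 2'>/dev/null; python3 st.py;python3 -m jog '66 0 0 0 2;66 0 0 0 2'>/dev/null; python3 st.py;python3 -m jog '66 0 0 0 2;66 0 0 0 0'>/dev/null; python3 st.py
```

```text
T 4.45 p [561.4 -69.6 194.7] yaw -117.11 F [-0.6 -0.1 -0. ] M [-0.02 -0.1  -0.02] tau6 [-0.   -0.05]
T 4.58 p [561.  -69.5 194. ] yaw -117.09 F [ 0.4  0.9 -0.8] M [-0.11 -0.04  0.03] tau6 [-0.    0.01]
T 4.83 p [560.6 -69.5 193.5] yaw -112.0 F [-1.1  1.1  0.4] M [-0.04 -0.08 -0.02] tau6 [0.   0.24]
T 5.08 p [560.6 -69.5 193.3] yaw -107.95 F [-0.1 -0.3  0.2] M [-0.   -0.07 -0.01] tau6 [-0.   0.3]
T 5.33 p [560.5 -69.5 193.3] yaw -103.93 F [0.5 0.4 0.2] M [-0.01 -0.05 -0.02] tau6 [-0.    0.29]
T 5.58 p [560.6 -69.5 193.3] yaw -102.03 F [-0.5 -0.1 -0.8] M [-0.04 -0.1  -0.01] tau6 [-0.   -0.13]
```

```bash
python3 -m jog '66 1 2.5 0 0;66 0 0 0 0'>/dev/null; python3 st.py; for i in 1; do :; done; python3 -m jog '66 0 0 0 1;66 0 0 0 1'>/dev/null; python3 st.py;python3 -m jog '66 0 0 0 1;66 0 0 0 1'>/dev/null; python3 st.py;python3 -m jog '66 0 0 0 1;66 0 0 0 1'>/dev/null; python3 st.py; python3 - <<'E'
from rig import read_camera
import cv2
cv2.imwrite('pics/w3.png',read_camera('wrist')['color'][:,:,::-1])
E
```

```text
T 5.83 p [561.6 -66.8 193.3] yaw -102.05 F [ 0.1  0.2 -0.2] M [-0.02 -0.09 -0.02] tau6 [0.03 0.02]
T 6.08 p [561.5 -67.  193.3] yaw -99.99 F [-0.7  0.4  0.2] M [-0.01 -0.12 -0.04] tau6 [0.02 0.15]
T 6.33 p [561.5 -67.  193.3] yaw -97.99 F [-0.2 -0.5  0.2] M [-0.11 -0.03  0.01] tau6 [0.   0.15]
T 6.58 p [561.6 -67.  193.3] yaw -95.99 F [ 0.4 -0.1 -0.6] M [-0.01 -0.13 -0.01] tau6 [-0.    0.15]
```

View pics/w3.png

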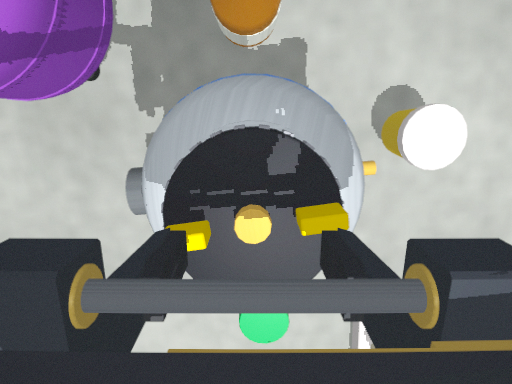

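```bash
python3 - <<'E'
import cv2
a=cv2.imread('pics/w3.png')[190:290,150:360]
cv2.imwrite('pics/w3c.png',cv2.resize(a,(798,380),interpolation=2))
E
```

```text
(no output)
```

View pics/w3c.png

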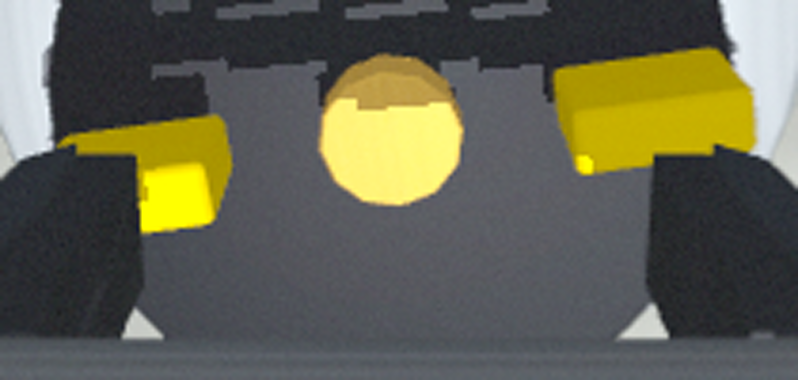

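```bash
python3 - <<'E'
from rig import read_camera
import cv2,numpy as np
o=np.zeros((400,800,3),'uint8')
for i,(c,l,t) in enumerate([('scene',215,100),('top',215,140)]):
    r=read_camera(c);print(r['distortion'])
    o[:,i*400:i*400+400]=cv2.resize(r['color'][t:t+90,l:l+90,::-1],(400,400),interpolation=2)
cv2.imwrite('pics/c4.png',o); r=read_camera('wrist');print(r['distortion'])
E
python3 st.py
```

```text
[-0.0928227  0.         0.         0.         0.       ]
[-0.10101913  0.          0.          0.          0.        ]
[-0.02482267  0.          0.          0.          0.        ]
T 6.78 p [561.5 -66.9 193.3] yaw -96.06 F [ 0.   0.4 -0.3] M [ 0.01 -0.08 -0.01] tau6 [-0.   -0.01]
```

View pics/c4.png

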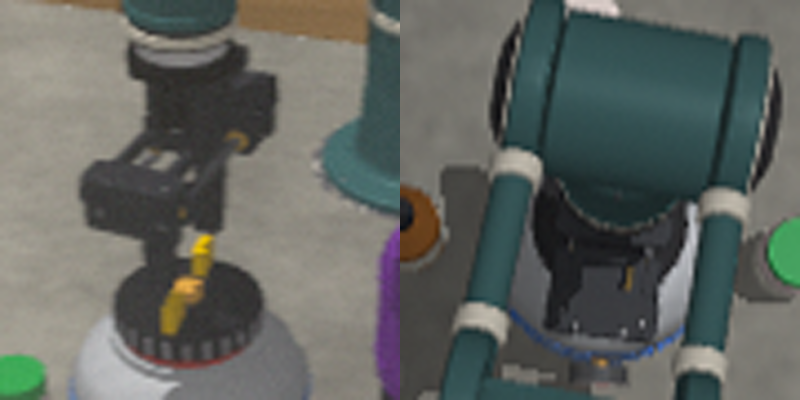

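```bash
cat >> h.py <<'E'
def proj(r,X):
    E=np.array(r['extrinsics']);p=E[:3,:3]@np.array(X)+E[:3,3]
    return cv2.projectPoints(np.array([[p[0],-p[1],-p[2]]]),np.zeros(3),np.zeros(3),np.array(r['K']),np.array(r['distortion'],float))[0].ravel()
E
python3 - <<'E'
from rig import read_camera,status
from h import *
S=read_camera('scene');s=status.state()
Rw=Ro.from_euler('xyz',s['ee_rot']).as_matrix();p=np.array(s['eef_pos'])
print('axes',Rw.round(2))
im=S['color'][100:190,215:305,::-1];im=cv2.resize(im,(600,600),interpolation=2)
for y,c in [(0,(0,0,255)),(-.03,(0,255,0)),(-.06,(255,0,0))]:
  for x in (-.009,.009):
    for z in (-.0505,-.033,.033,.0505):
      q=(proj(S,p+Rw@[x,y,z])-[215,100]+.5)*600/90
      cv2.circle(im,tuple(int(v) for v in q),4,c,-1)
cv2.imwrite('pics/c5.png',im)
E
```

```text
axes [[-0.11  0.    0.99]
 [-0.99 -0.   -0.11]
 [ 0.   -1.    0.  ]]
```

View pics/c5.png

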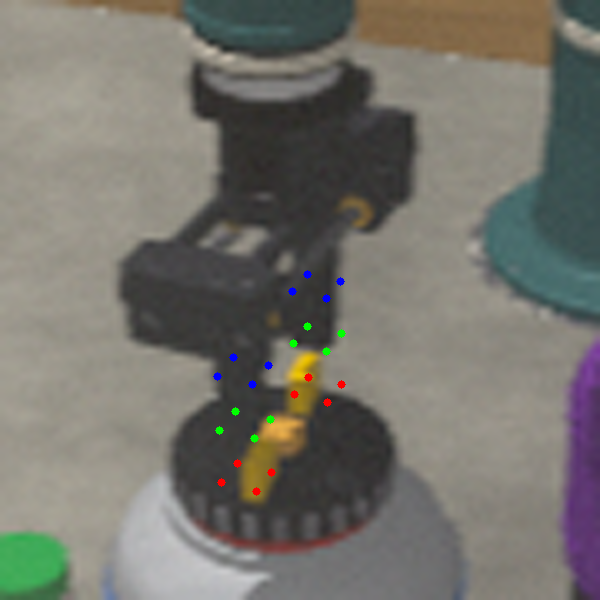

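The scene and wrist views both show the real finger ends about 28 mm short of the reported TCP: they sit above the fins, and no contact was felt. I'll back off the yaw and go lower under force control.

```bash
python3 -m jog '66 0 0 0 -10;66 0 0 0 -10;66 0 0 0 -10;66 0 0 0 0'>/dev/null; python3 st.py; python3 -m jog '66 0 0 -2 0;66 0 0 -2 0'>/dev/null; python3 st.py;  python3 -m jog '66 0 0 -1.5 0;66 0 0 -1.5 0'>/dev/null; python3 st.py; python3 -m jog '66 0 0 -1 0;66 0 0 -1 0'>/dev/null; python3 st.py
```

```text
T 7.33 p [561.6 -67.  193.3] yaw -125.95 F [-0.6  0.2  0.3] M [ 0.01 -0.06  0.04] tau6 [-0.01  0.61]
T 7.58 p [561.5 -67.  189.1] yaw -125.97 F [ 0.2 -0.5 -0.4] M [-0.04 -0.   -0.01] tau6 [ 0.   -0.02]
T 7.83 p [561.5 -67.  186.1] yaw -126.04 F [ 1.  -0.4 -0.2] M [-0.03 -0.06  0.03] tau6 [-0.   -0.01]
T 8.07 p [561.6 -67.  184.3] yaw -126.05 F [-0.  -0.3 -0. ] M [-0.04 -0.02  0.03] tau6 [ 0. -0.]
```

```bash
python3 -m jog '66 0 0 -1 0;66 0 0 -1 0'>/dev/null; python3 st.py;  python3 -m jog '66 0 0 -1.5 0;66 0 0 -1.5 0'>/dev/null; python3 st.py; python3 -m jog '66 0 0 -1.5 0;66 0 0 -1.5 0'>/dev/null; python3 st.py;python3 -m jog '66 0 0 -1.5 0;66 0 0 -1.5 0'>/dev/null; python3 st.py; python3 - <<'E'
from rig import read_camera
import cv2,numpy as np
a=read_camera('wrist')['color'][:,:,::-1];S=read_camera('scene')['color'][:,:,::-1]
o=np.zeros((400,800,3),'uint8');o[:,:400]=cv2.resize(S[100:190,215:305],(400,400),interpolation=2)
o[:300,400:]=cv2.resize(a,(400,300));cv2.imwrite('pics/c6.png',o)
E
```

```text
T 8.32 p [561.6 -67.  182.3] yaw -126.06 F [-0.1 -0.   0.6] M [ 0.    0.   -0.03] tau6 [ 0. -0.]
T 8.57 p [561.5 -67.  179.2] yaw -126.06 F [ 0.1  0.2 -0.3] M [-0.03 -0.02  0.03] tau6 [ 0. -0.]
T 8.82 p [561.5 -66.9 176.2] yaw -126.05 F [ 0.8  0.1 -0.1] M [-0.02 -0.06  0.  ] tau6 [ 0. -0.]
T 9.07 p [561.6 -67.  173.2] yaw -126.06 F [-0.4  0.5 -0.2] M [-0.03 -0.02  0.01] tau6 [-0. -0.]
```

View pics/c6.png

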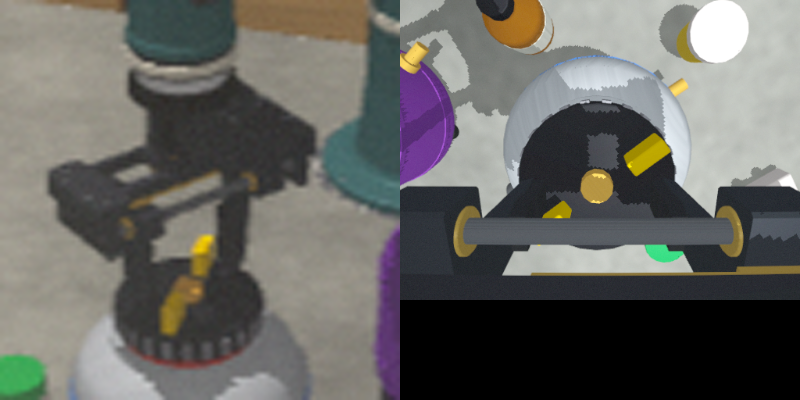

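The tips are now just below the fin tops and still above the disc, as seen in the scene crop. I'll go a little lower, then turn slowly.

```bash
python3 -m jog '66 0 0 -1.5 0;66 0 0 -1.5 0'>/dev/null; python3 st.py;  python3 -m jog '66 0 0 -1.5 0;66 0 0 -1.5 0'>/dev/null; python3 st.py; python3 -m jog '66 0 0 0 5;66 0 0 0 5'>/dev/null; python3 st.py;python3 -m jog '66 0 0 0 1.5;66 0 0 0 1.5'>/dev/null; python3 st.py;python3 -m jog '66 0 0 0 1.5;66 0 0 0 1.5'>/dev/null; python3 st.py;python3 -m jog '66 0 0 0 1.5;66 0 0 0 1.5'>/dev/null; python3 st.py;
```

```text
T 9.43 p [561.6 -67.  170.3] yaw -126.06 F [-0.5 -0.8  0.2] M [ 0.02 -0.02 -0.04] tau6 [-0.  0.]
T 9.68 p [561.5 -67.  167.2] yaw -126.06 F [ 0.  -0.4 -0.1] M [-0.03 -0.1  -0.01] tau6 [ 0. -0.]
T 9.93 p [561.5 -67.  167.2] yaw -115.9 F [-0.   0.2  0.2] M [-0.03 -0.03  0.02] tau6 [-0.    0.73]
T 10.18 p [561.6 -67.  167.3] yaw -113.03 F [0.2 0.8 0.3] M [ 0.05 -0.09 -0.04] tau6 [-0.05  0.22]
T 10.43 p [561.7 -66.1 167.3] yaw -110.02 F [ 0.7  3.7 -0.5] M [ 0.58 -0.19 -0.31] tau6 [-1.98 -0.09]
T 10.68 p [561.7 -66.1 167.3] yaw -106.98 F [ 0.7  5.1 -0.6] M [ 0.83 -0.22 -0.33] tau6 [-2.74 -0.08]
```

```bash
python3 -m jog '66 0.2 0.8 0 0;66 0 0 0 1.5'>/dev/null; python3 st.py; python3 -m jog '66 0.2 0.8 0 1;66 0 0 0 1'>/dev/null; python3 st.py; python3 -m jog '66 0 0 0 1.5;66 0 0 0 1.5'>/dev/null; python3 st.py; python3 - <<'E'
from rig import read_camera
import cv2
cv2.imwrite('pics/w7.png',read_camera('wrist')['color'][:,:,::-1])
E
```

```text
T 10.93 p [561.7 -66.1 167.3] yaw -105.49 F [ 0.3  3.8 -1.3] M [ 0.52 -0.07 -0.26] tau6 [-1.7  0. ]
T 11.18 p [561.7 -65.9 167.3] yaw -103.49 F [-0.9  0.3  0.2] M [ 0.07  0.03 -0.27] tau6 [-0.16 -0.12]
T 11.43 p [561.7 -65.8 167.3] yaw -100.46 F [-1.  -0.2  1.1] M [-0.06  0.1  -0.26] tau6 [ 0.33 -0.05]
```

View pics/w7.png

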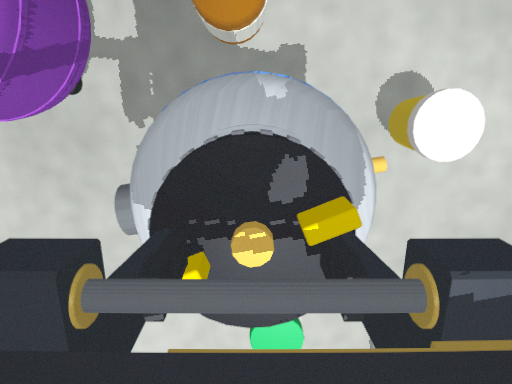

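Now it's a balanced pure couple (Mz about -0.26) and the cap turns. I'll keep going slowly and watch Mz.

```bash
python3 -m jog '66 0 0 0 1.5;66 0 0 0 1.5;66 0 0 0 1.5;66 0 0 0 1.5'>/dev/null; python3 st.py; python3 -m jog '66 0 0 0 1;66 0 0 0 1'>/dev/null; python3 st.py; python3 -m jog '66 0 0 0 1;66 0 0 0 1'>/dev/null; python3 st.py
```

```text
T 11.97 p [561.8 -65.6 167.3] yaw -94.45 F [-2.2 -1.7  1.4] M [-0.28  0.26 -0.29] tau6 [ 1.26 -0.04]
T 12.22 p [561.8 -65.5 167.3] yaw -92.49 F [-2.6 -1.9  0.4] M [-0.4   0.33 -0.27] tau6 [ 1.53 -0.11]
T 12.47 p [561.8 -65.5 167.3] yaw -90.49 F [-3.1 -2.3  0.6] M [-0.43  0.39 -0.27] tau6 [ 1.73 -0.1 ]
```

```bash
python3 -m jog '66 -0.5 -0.4 0 0.5;66 0 0 0 1'>/dev/null; python3 st.py; python3 -m jog '66 0 0 0 1;66 0 0 0 1'>/dev/null; python3 st.py; python3 -m jog '66 0 0 0 0.8;66 0 0 0 0.8'>/dev/null; python3 st.py;python3 -m jog '66 0 0 0 0.8;66 0 0 0 0.8'>/dev/null; python3 st.py
```

```text
T 12.72 p [561.7 -65.6 167.3] yaw -89.01 F [-1.5 -1.8  0. ] M [-0.2   0.13 -0.29] tau6 [ 0.86 -0.11]
T 12.97 p [561.7 -65.6 167.3] yaw -86.99 F [-0.6 -1.1  0.3] M [-0.13  0.08 -0.29] tau6 [ 0.58 -0.13]
T 13.22 p [561.6 -65.6 167.3] yaw -85.41 F [-0.   0.1  0.6] M [-0.05 -0.03 -0.31] tau6 [ 0.3  -0.17]
T 13.47 p [561.6 -65.6 167.3] yaw -83.8 F [-0.1  0.4 -0.7] M [ 0.05 -0.11 -0.25] tau6 [-0.   -0.17]
```

```bash
python3 -m jog '66 0 0 0 0.8;66 0 0 0 0.8'>/dev/null; python3 st.py; python3 -m jog '66 0 0 0 0.8;66 0 0 0 0.8'>/dev/null; python3 st.py; python3 -m jog '66 0 0 0 0.8;66 0 0 0 0.8'>/dev/null; python3 st.py
```

```text
T 13.72 p [561.6 -65.6 167.3] yaw -82.21 F [-0.1 -0.1 -0.9] M [ 0.1  -0.19 -0.33] tau6 [-0.26 -0.18]
T 13.97 p [561.6 -65.6 167.4] yaw -80.61 F [ 0.2  1.9 -1.5] M [ 0.13 -0.21 -0.34] tau6 [-0.47 -0.18]
T 14.22 p [561.5 -65.7 167.3] yaw -79.0 F [ 0.5  1.9 -1.2] M [ 0.14 -0.21 -0.32] tau6 [-0.68 -0.18]
```

```bash
sleep 1; python3 st.py
```

```text
T 14.22 p [561.5 -65.7 167.3] yaw -79.0 F [ 0.5  1.9 -1.2] M [ 0.14 -0.21 -0.32] tau6 [-0.68 -0.18]
```

```bash
python3 -m jog '66 0 0.3 0 0.8;66 0 0 0 0.8'>/dev/null; python3 st.py; python3 -m jog '66 0 0 0 0.8;66 0 0 0 0.8'>/dev/null; python3 st.py; python3 -m jog '66 0 0 0 0.8;66 0 0 0 0.8'>/dev/null; python3 st.py
```

```text
T 14.47 p [561.5 -65.6 167.3] yaw -77.4 F [ 0.9  0.6 -0.7] M [ 0.08 -0.26 -0.28] tau6 [-0.21 -0.18]
T 14.72 p [561.5 -65.5 167.4] yaw -75.81 F [1.7 1.1 0.3] M [ 0.05 -0.2  -0.24] tau6 [-0.14 -0.18]
T 14.97 p [561.5 -65.5 167.3] yaw -74.2 F [ 0.5  0.4 -0.2] M [ 0.03 -0.25 -0.26] tau6 [-0.07 -0.17]
```

```bash
python3 -m jog '66 0 0 0 0.8;66 0 0 0 0.8'>/dev/null; python3 st.py; python3 -m jog '66 0 0 0 0.8;66 0 0 0 0.8'>/dev/null; python3 st.py
```

```text
T 15.22 p [561.5 -65.5 167.3] yaw -72.6 F [ 0.8  0.7 -1.1] M [ 0.06 -0.3  -0.3 ] tau6 [ 0.02 -0.17]
T 15.47 p [561.5 -65.5 167.3] yaw -71.01 F [0.8 0.  0.9] M [ 0.05 -0.28 -0.35] tau6 [ 0.06 -0.19]
```

```bash
python3 -m jog '66 0 0 0 0.8;66 0 0 0 0.8'>/dev/null; python3 st.py
```

```text
T 15.72 p [561.4 -65.4 167.3] yaw -69.45 F [ 0.7  0.1 -0.4] M [ 0.13 -0.25 -0.78] tau6 [ 0.34 -0.62]
```

The stop is felt: Mz jumped from -0.3 to -0.78. I'll ease a touch and hold.

```bash
python3 -m jog '66 0 0 0 -0.3'>/dev/null; python3 st.py; python3 -m jog '66 0 0 0 0'>/dev/null; python3 st.py
```

```text
T 15.85 p [561.4 -65.4 167.3] yaw -69.78 F [1.2 1.2 0.7] M [ 0.09 -0.29 -0.53] tau6 [ 0.09 -0.62]
T 15.97 p [561.4 -65.4 167.3] yaw -69.76 F [-0.2  0.4  0.2] M [ 0.16 -0.25 -0.58] tau6 [ 0.08 -0.51]
```

```bash
python3 -m jog '66 0 0 0 0;66 0 0 0 0;66 0 0 0 0;66 0 0 0 0;66 0 0 0 0;66 0 0 0 0'>/dev/null; python3 st.py; python3 -m jog '66 0 0 0 0;66 0 0 0 0;66 0 0 0 0;66 0 0 0 0;66 0 0 0 0;66 0 0 0 0'>/dev/null; python3 st.py
```

```text
T 16.73 p [561.4 -65.4 167.3] yaw -69.76 F [ 0.3  0.8 -0.3] M [ 0.13 -0.19 -0.54] tau6 [-0.04 -0.53]
T 17.48 p [561.4 -65.4 167.3] yaw -69.76 F [-0.2  1.7  0.6] M [ 0.19 -0.21 -0.53] tau6 [-0.12 -0.53]
```

```bash
python3 -m jog '66 0 0 0 0.2;66 0 0 0 0;66 0 0 0 0;66 0 0 0 0;66 0 0 0 0;66 0 0 0 0;66 0 0 0 0;66 0 0 0 0;66 0 0 0 0;66 0 0 0 0'>/dev/null; python3 st.py; python3 -m jog '66 0 0 0 -1;66 0 0 0 -0.8'>/dev/null; python3 st.py;python3 -m jog '66 0 0 -2 0;66 0 0 -2 0'>/dev/null; python3 st.py
```

```text
T 18.73 p [561.4 -65.5 167.3] yaw -69.56 F [-0.2  1.4  0.7] M [ 0.21 -0.21 -0.69] tau6 [-0.16 -0.65]
T 18.98 p [561.4 -65.6 167.3] yaw -71.35 F [-0.3 -0.6  0. ] M [ 0.05 -0.16 -0.02] tau6 [-0.44 -0.13]
T 19.23 p [561.4 -65.6 163.3] yaw -71.33 F [-0.8  0.1  1.6] M [ 0.02 -0.02 -0.07] tau6 [-0.08 -0.04]
```

```bash
python3 -m jog '66 0 0 -2 0;66 0 0 -1 0'>/dev/null; python3 st.py;python3 -m jog '66 0 0 -1 0;66 0 0 -1 0'>/dev/null; python3 st.py;python3 -m jog '66 0 0 -1 0;66 0 0 -1 0'>/dev/null; python3 st.py
```

```text
T 19.48 p [561.4 -65.6 160.1] yaw -71.35 F [-0.8  0.3  1.4] M [-0.05 -0.14 -0.04] tau6 [ 0.03 -0.04]
T 19.73 p [561.5 -65.5 158.3] yaw -71.36 F [0.8 1.5 1.3] M [-0.05 -0.15 -0.03] tau6 [ 0.04 -0.04]
T 19.98 p [561.5 -65.6 156.6] yaw -71.35 F [-0.8 -0.   4.4] M [-0.08  0.28 -0.04] tau6 [ 0.17 -0.05]
```

```bash
python3 -m jog '66 0 0 -1 0;66 0 0 -1 0'>/dev/null; python3 st.py;python3 -m jog '66 0 0 -1.5 0;66 0 0 -1.5 0'>/dev/null; python3 st.py;python3 -m jog '66 0 0 -1 0;66 0 0 -1 0'>/dev/null; python3 st.py
```

```text
T 20.23 p [561.6 -65.6 155.8] yaw -71.36 F [-4.7 -0.2  8.8] M [-0.04  0.54 -0.15] tau6 [ 0.35 -0.09]
T 20.48 p [561.5 -65.6 153.1] yaw -71.35 F [-4.   1.  10.8] M [ 0.01  0.64 -0.01] tau6 [ 0.23 -0.03]
T 20.73 p [561.6 -65.6 151.1] yaw -71.34 F [-4.4  0.  11.3] M [-0.03  0.69  0.06] tau6 [0.13 0.03]
```

```bash
python3 -m jog '66 0 0 -1 0;66 0 0 -1 0'>/dev/null; python3 st.py;python3 -m jog '66 0 0 -1 0;66 0 0 0 0'>/dev/null; python3 st.py
```

```text
T 20.98 p [561.6 -65.6 149.4] yaw -71.34 F [-4.7  0.8 11.1] M [-0.01  0.82  0.07] tau6 [0.13 0.03]
T 21.23 p [561.6 -65.6 148.9] yaw -71.34 F [-6.8 -1.  12.6] M [0.04 0.97 0.01] tau6 [0.12 0.03]
```

```bash
python3 -m jog '66 0 0 -0.7 0;66 0 0 0 0'>/dev/null; python3 st.py;python3 -m jog '66 0 0 0 1;66 0 0 0 1'>/dev/null; python3 st.py;python3 -m jog '66 0 0 0 0.7;66 0 0 0 0.7'>/dev/null; python3 st.py
```

```text
T 21.48 p [561.6 -65.6 148.9] yaw -71.34 F [-7.6 -0.2 16.1] M [0.09 1.21 0.08] tau6 [0.1  0.03]
T 21.73 p [561.6 -65.6 148.9] yaw -69.32 F [-7.3  1.2 16.9] M [ 0.11  1.24 -0.11] tau6 [0.2  0.06]
T 21.98 p [561.6 -65.6 148.9] yaw -67.94 F [-6.4  0.7 16.8] M [ 0.02  1.24 -0.08] tau6 [0.19 0.02]
```

Past the stop with low torque. Continuing while pressed.

```bash
python3 -m jog '66 0 0 0 1.5;66 0 0 0 1.5'>/dev/null; python3 st.py;python3 -m jog '66 0 0 0 2;66 0 0 0 2;66 0 0 0 2'>/dev/null; python3 st.py;python3 -m jog '66 0 0 0 2;66 0 0 0 2;66 0 0 0 2'>/dev/null; python3 st.py
```

```text
T 22.23 p [561.6 -65.6 148.9] yaw -64.91 F [-8.6  0.4 16. ] M [ 0.1   1.23 -0.05] tau6 [0.17 0.13]
T 22.6 p [561.5 -65.6 148.9] yaw -58.89 F [-8.   0.5 16.5] M [ 0.05  1.21 -0.04] tau6 [0.13 0.2 ]
T 22.98 p [561.5 -65.5 148.9] yaw -52.89 F [-8.   0.3 16.8] M [ 0.1   1.23 -0.12] tau6 [0.09 0.2 ]
```

```bash
python3 - <<'E'
from rig import read_camera
import cv2,numpy as np
a=read_camera('wrist')['color'][:,:,::-1];S=read_camera('scene')['color'][:,:,::-1]
o=np.zeros((400,800,3),'uint8');o[:,:400]=cv2.resize(S[100:190,215:305],(400,400),interpolation=2)
o[:300,400:]=cv2.resize(a,(400,300));cv2.imwrite('pics/c8.png',o)
E
```

```text
(no output)
```

View pics/c8.png

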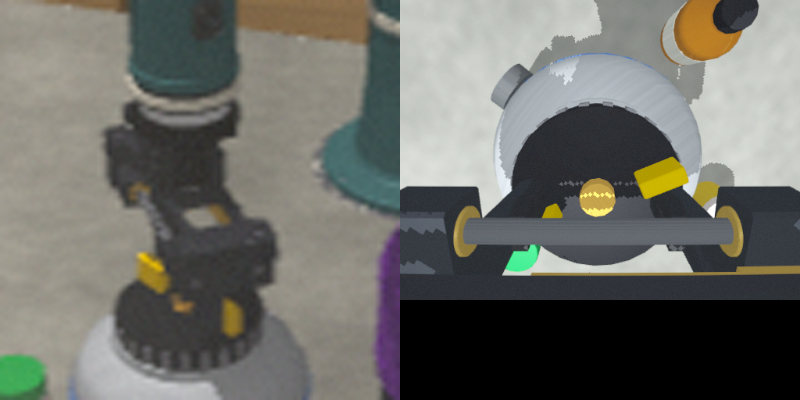

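```bash
python3 -m jog '66 0 0 0 2;66 0 0 0 2;66 0 0 0 2;66 0 0 0 2'>/dev/null; python3 st.py;python3 -m jog '66 0 0 0 2;66 0 0 0 2;66 0 0 0 2'>/dev/null; python3 st.py;python3 -m jog '66 0 0 0 1.5;66 0 0 0 1.5'>/dev/null; python3 st.py;python3 -m jog '66 0 0 0 1.5;66 0 0 0 1.5'>/dev/null; python3 st.py
```

```text
T 23.57 p [561.4 -65.5 148.9] yaw -44.9 F [-8.2  1.3 17.5] M [ 0.14  1.26 -0.09] tau6 [0.07 0.2 ]
T 23.95 p [561.4 -65.5 148.9] yaw -38.89 F [-8.   1.6 17.3] M [ 0.14  1.27 -0.06] tau6 [0.05 0.2 ]
T 24.2 p [561.4 -65.5 148.9] yaw -35.91 F [-8.4  0.9 17.6] M [ 0.13  1.3  -0.09] tau6 [0.05 0.13]
T 24.45 p [561.3 -65.4 148.9] yaw -32.91 F [-8.4  0.8 18.2] M [ 0.11  1.29 -0.08] tau6 [0.05 0.13]
```

```bash
python3 -m jog '66 0 0 0 1.5;66 0 0 0 1.5'>/dev/null; python3 st.py;python3 -m jog '66 0 0 0 1.5;66 0 0 0 1.5'>/dev/null; python3 st.py;python3 -m jog '66 0 0 2 0;66 0 0 2 0'>/dev/null; python3 st.py; python3 -m jog '66 0 0 2 0;66 0 0 2 0'>/dev/null; python3 st.py
```

```text
T 24.7 p [561.3 -65.5 148.9] yaw -29.91 F [-8.8  0.4 17.7] M [ 0.15  1.33 -0.09] tau6 [0.05 0.13]
T 24.95 p [561.3 -65.4 148.9] yaw -26.91 F [-8.3  1.5 18.8] M [ 0.22  1.28 -0.06] tau6 [0.05 0.13]
T 25.2 p [561.2 -65.4 151.5] yaw -26.95 F [-5.5 -0.3  9.7] M [0.15 0.75 0.  ] tau6 [-0.01  0.01]
T 25.45 p [561.2 -65.4 155. ] yaw -26.95 F [-3.9  0.5  8.2] M [0.11 0.53 0.07] tau6 [0.02 0.01]
```

```bash
python3 -m jog '66 0 0 2 0;66 0 0 2 0'>/dev/null; python3 st.py; python3 -m jog '66 0 0 2 0;66 0 0 2 0'>/dev/null; python3 st.py;python3 - <<'E'
from rig import read_camera
import cv2,numpy as np
a=read_camera('wrist')['color'][:,:,::-1];S=read_camera('scene')['color'][:,:,::-1]
o=np.zeros((400,800,3),'uint8');o[:,:400]=cv2.resize(S[100:190,215:305],(400,400),interpolation=2)
o[:300,400:]=cv2.resize(a,(400,300));cv2.imwrite('pics/c9.png',o)
E
```

```text
T 25.7 p [561.2 -65.4 158.5] yaw -26.95 F [-1.1 -0.1  5.2] M [0.06 0.36 0.01] tau6 [0.04 0.01]
T 25.95 p [561.2 -65.4 161.8] yaw -26.96 F [-2.2  0.5  3.2] M [-0.01  0.2  -0.01] tau6 [ 0.1  -0.01]
```

View pics/c9.png

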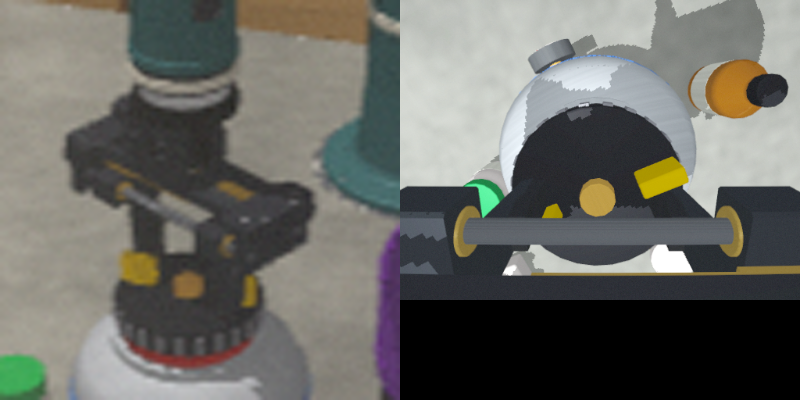

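The cap follows up past its latched height (force persists above 157 mm) and more of the red band shows, so it's free. Lifting straight off.

```bash
python3 -m jog '66 0 0 2 0;66 0 0 2 0;66 0 0 3 0;66 0 0 5 0'>/dev/null; python3 st.py; python3 -m jog '66 0 0 15 0;66 0 0 25 0;66 0 0 30 0;66 0 0 30 0;66 0 0 30 0;66 -40 0 20 0;66 -50 -20 0 0;66 -50 -20 0 0;66 0 0 0 0;66 0 0 0 0'>/dev/null; python3 st.py;python3 - <<'E'
from rig import read_camera
from h import *
S=read_camera('scene');T=read_camera('top')
S_=S['color'][:,:,::-1];T_=T['color'][:,:,::-1]
o=np.zeros((500,800,3),'uint8');o[:400,:400]=cv2.resize(S_[120:220,205:305],(400,400),interpolation=2)
o[:400,400:]=cv2.resize(T_[140:240,205:305],(400,400),interpolation=2);cv2.imwrite('pics/c10.png',o)
for c,im,(l,t,r,b) in [('scene',S,(235,140,280,185)),('top',T,(240,165,285,212))]:
    hsv=cv2.cvtColor(im['color'],cv2.COLOR_RGB2HSV)[t:b,l:r]
    for nm,lo,hi in [('yellow',(22,150,90),(34,255,255)),('brass',(8,80,90),(21,255,255))]:
        m=cv2.inRange(hsv,lo,hi);n,_,st,ce=cv2.connectedComponentsWithStats(m)
        for i in range(1,n):
            if st[i,4]>8: print(c,nm,st[i,4],ce[i]+[l,t])
E
```

```text
T 26.55 p [561.2 -65.4 173.3] yaw -26.96 F [-0.7  0.1 -0.7] M [ 0.06  0.01 -0.01] tau6 [ 0.05 -0.03]
T 27.8 p [ 422.2 -105.6  324.9] yaw -26.99 F [-0.1 -0.  -0.1] M [-0.02 -0.13  0.04] tau6 [-0.36 -0.01]
scene yellow 51 [246.         159.41176471]
scene yellow 54 [267.96296296 163.66666667]
scene brass 42 [256.95238095 163.07142857]
top yellow 32 [249.5 187. ]
top yellow 31 [274.61290323 189.32258065]
top brass 44 [262.  188.5]
```

View pics/c10.png

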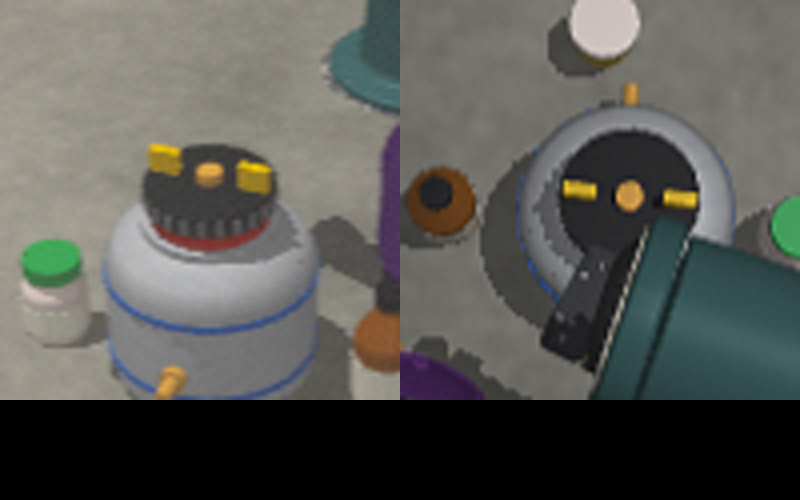

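```bash
python3 - <<'E'
from rig import read_camera
from h import *
S=read_camera('scene');T=read_camera('top')
P=[tri([ray(S,a),ray(T,b)])[0] for a,b in [((256.95,163.07),(262,188.5)),((246,159.4),(274.6,189.3)),((268,163.7),(249.5,187))]]
print(np.round(P,4)); d=P[2]-P[1];print(np.degrees(np.arctan2(d[1],d[0])))
for t in ['white_jar','amber_bottle','specimen_cup']:pass
E
```

```text
[[ 0.562  -0.0668  0.1988]
 [ 0.5598 -0.1054  0.2043]
 [ 0.5647 -0.0283  0.2055]]
86.38908965881984
```

```bash
python3 -c "
from rig import manip,status
print(manip.sign_off(),status.state()['clock'])"
```

```text
the job is handed in; nothing more can be done
the job is handed in; nothing more can be done
```

The steel tank's cap is vented, free and standing up on its spring. I handed the job in at about 28 s of the 48 s allowed; sign-off reports no verdict.

- **Venting:** I turned the cap counter-clockwise, without pressing, by pushing both fins. The stop showed as the turning torque jumping from about 0.3 to 0.78 N m, roughly 0.73 rad from closed. I eased off slightly and held it there for about 2.8 s at 0.53–0.69 N m.
- **Release:** I backed off, pressed the cap down 7 mm to the bottom (16–19 N) and turned it past the stop with almost no torque. It ended at about 1.47 rad, and I then lifted straight off.
- **Last checks:** The two cameras put the button and fins about 6–7 mm higher than at the start, a bit short of the stated 8 mm but within camera accuracy. Fingertip force lasted until about 5 mm or more above latched height. More of the red band shows, and the fins stand at about 86° in the world frame. The arm was clear, with zero force. The jar, bottle and cup next to the tank looked undisturbed. I did not measure them, and I did not recheck the racks, timer or glove box.
- **Disagreement:** The real finger ends sit about 28 mm short of the reported tool point. My first turn therefore swept above the fins without touching anything. I corrected the height from the camera views and by feel.

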